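# Lay out the can-crushing table

## Task

Lay out the can-crushing table, one thing after another in this order: stand the yellow-topped can, which drips, in the middle of the saucer; stand the white-topped can on the table exactly midway between the saucer and the green bucket; set the black cover centred on top of the white-topped can; and last of all stand the red-topped can in the middle of the round black feed pad in front of the crusher. Keep the cans upright, and leave the saucer, the bucket, the wooden spoon and the crushed can where they are.

Things in the scene. Friction and masses are not known exactly. Their poses are not given: they have to be found in the camera images.
- can_yellow: a small blue drinks can, standing upright, whose shoulder and lid are yellow (the other two cans have other tops); 53 mm across, 85 mm high, dented, empty, 25 to 50 g. Origin: centre of its underside, z up
- can_white: a small blue drinks can, standing upright, whose shoulder and lid are white (the other two cans have other tops); 53 mm across, 85 mm high, dented, empty, 25 to 50 g. Origin: centre of its underside, z up
- can_red: a small blue drinks can, standing upright, whose shoulder and lid are red (the other two cans have other tops); 53 mm across, 85 mm high, dented, empty, 25 to 50 g. Origin: centre of its underside, z up
- cover: a black plastic can cover: a flat disc 56 mm across and 8 mm thick with an upright round grip 18 mm across on its middle, rising to 44 mm above the underside; it simply lies on the flat top of a can; 28 to 56 g. Origin: centre of its underside, z up
- saucer: a loose white ceramic saucer, 130 mm across, 16 mm high, its flat inner floor 6 mm above the table and at least 88 mm across; 250 g. Origin: centre of its underside. Its centre lies 320 mm from the bucket's
- bucket: a small round green plastic bucket, 126 mm across the rim, 100 mm across the foot, 110 mm high, with some crushed cans in it (900 g), its wire handle folded down. Origin: centre of its underside, z up
- feed_pad: a fixed round black rubber pad, 76 mm across and 4 mm thick, on the steel base plate in front of the crusher, its top 12 mm above the table. Origin: centre of its underside, 8 mm above the table; turned with the crusher
- crusher: the fixed grey press-button can crusher. Steel base plate 310 x 200 mm, 8 mm thick; housing 130 mm deep, 170 mm wide, 228 mm high, with a red button on top reaching about 260 mm. Origin: on the table, 30 mm behind the housing's front face; its own -x axis is its front and points to the feed pad, 140 mm away
- spoon: a wooden spoon 240 mm long lying on the table; leave it alone. Its x axis runs along it
- crushed_can: a can crushed to a blue disc, 66 mm across, 18 mm high, in among the things to be moved; leave it alone. Origin: centre of its underside
Not all that is in view belongs to the job. What is shaped like the can_white but turquoise is not meant.

How it is judged:
By the outcome, as a careful person would: the job done as asked, in the order asked, and still so for the second after the job is handed in, with the robot touching nothing.
It also fails if it takes over 112 s, if anything falls off the work surface, if the arm or the gripper's body presses on something with over 40 N, if the wrist force passes 120 N, or if a joint passes its speed limit or range.

## Robot

A 7-joint arm with a two-finger parallel gripper is mounted at the origin on the work surface. World frame = base frame: x ahead of the robot, y to its left, z up, the work surface at z = 0. Lengths are in m, angles in rad, forces in N, time in s.
With the tool pointing down it reaches from about 0.4 to 0.75 m from the base axis. Payload 19.5 kg.
Tool frame: the origin (TCP) lies midway between the tips of the shut fingers; the grasp point (between the pads) lies 19 mm behind it; z points along the fingers, x is the direction in which the jaws open and shut, and the axes are right-handed (so a half turn about z gives the same grasp; the last joint's range is limited). The gripper opens to 85 mm and grips with 20 to 120 N. Pads are 22 mm wide; open, the fingers measure 114 mm over their backs; the gripper's body (76 mm by 85 mm) begins 54 mm behind the grasp point. The pads swing forward as they close: fully open they stand 13 mm farther back than shut.
Start: joints at [1.256, 0.707, -0.028, 1.485, 0.022, 0.951, -0.075], TCP at [0.155, -0.554, 0.231] pointing down, gripper open.
Joint ranges: [-2.71, 2.71], [-0.32, 2.16], [-1.57, 1.52], [0, 2.45], [-1.46, 4.6], [0, 2.02], [-2.83, 2.83]. Speed limits (rad/s): [1.89, 1.89, 2.57, 2.57, 3.01, 3.01, 3.01].

## Interface

Orientations are given as a unit quaternion [w, x, y, z].
In Python, from plant import bot gives the robot as it stands.
- The arm moves only by the tool servo_tool, never from a script. Its argument "commands" is a list of rows, each a list of 6 numbers: the shift along the tool's x, y, z in mm, then the turn, a rotation vector about the tool's x, y, z in rad. A call has 1 to 5 rows; each row is the pose to reach, as a shift and turn from the pose commanded when the call began, along the tool's axes at that moment; what a row does not reach only later rows make up. A row lasts 1/10 s, in which the tool goes at most 50 mm and 8.59 degrees, less where a joint would pass 70% of its speed; a pose out of reach is approached as far as the arm can. A call with a gripper value outside its range is refused whole. "claw" is the opening, from -1 (shut) to 1 (fully open), so that 0 is half open, set as the call begins (left out, the last holds). The fingers move at their own pace and stop on an object; "grip_force" is the grip in N (left out, the last holds). Time passes only in rows, so rows that repeat a pose let the fingers close. It gives the time, the measured TCP pose, the force and the opening at its end, in the units of the state.
- bot.observe(): the state, without advancing time (a new reading comes with each control period).
- bot.read_camera(name): name is "scene" or "top" or "wrist"; returns (picture, depth): 420x560x3 uint8, blue, green, red; 420x560 float32, m along the optical axis (not along the pixel's ray), 0 where there is no reading.
- bot.camera_info(name): a dict with "fov_y" (degrees; the focal length in pixels is half the picture's height over the tangent of half this angle, whatever the lens; pixels are square), "cx", "cy" (the principal point, pixels), "origin" and "attitude" of the camera in the world; the wrist camera has in their place "hand_eye" (4x4, takes a point from camera to tool coordinates, whose origin is the TCP and whose axes are the tool frame's). Camera axes: x right, y down, z forward; pixel columns grow to the right and rows downward; lengths in m; the calibration is good to about 2 mm. A picture is of the moment at which its call begins: read the wrist's pose just before it. camera_info takes no time and is no camera call.
- bot.sign_off(): hands the job in, once; it reports no verdict.
The state is a dict: "time": time; "joint_positions": joint angles; "dq": joint speeds; "effort": joint torques, N m; "tool_pos": TCP position; "tool_rot": TCP orientation; "wrist_force": force on the tool from outside, world axes, zero at the start; "ft_torque": the same for the moment, N m; "finger_gap": opening from 0.0 (shut) to 1.0 (fully open).
Only numpy, scipy, OpenCV 4.12 (cv2) and the standard library are available. Lean on these libraries where they do the work, as an engineer would, in place of code of your own. Each camera call takes 0.05 s, during which the arm holds its last target. There are 200 camera calls.

## Working session

There is one attempt and no reset: what is moved stays moved. The work goes in short steps, Python scripts to look and compute and a tool call to move; the robot and the scene stay as the last step left them, time stands still between calls to the robot, and variables do not carry over. Pictures are saved under pics/ and viewed, about 12 in all and at most 16, crops included, and the job is handed in when it is done.

Besides the shell and the picture viewer there is one more tool, called after "Call:" by a JSON object that holds its "method" and its "body". servo_tool: Moves the arm, as the interface text tells. Its arguments: {"type":"object","properties":{"commands":{"type":"array","items":{"type":"array","items":{"type":"number"}}},"claw":{"type":"number"},"grip_force":{"type":"number"}},"required":["commands"]}

```bash
ls; mkdir -p pics; python3 - <<'E'
from plant import bot
import cv2
s=bot.observe();print(s)
for n in("scene","top","wrist"):
    print(n,bot.camera_info(n))
for n in("scene","top"):
    p,d=bot.read_camera(n);cv2.imwrite(f"pics/{n}0.png",p)
    import numpy as np
    np.save(f"pics/{n}0.npy",d)
E
```

```text
pics
{'time': 0.0, 'joint_positions': array([ 1.25629604,  0.70705048, -0.02765728,  1.48498093,  0.02199149,
        0.95087864, -0.07550044]), 'dq': array([-1.08267961e-03, -5.07100864e-04, -9.75190652e-04,  4.70917856e-05,
        1.41544885e-03,  8.32426280e-04,  1.36478726e-03]), 'effort': array([ 3.26063755e-04, -8.83214879e+01,  1.23450682e+00, -2.36170882e+01,
        1.70205545e-02,  6.47745226e-03,  7.52902406e-05]), 'tool_pos': array([ 0.15487625, -0.55349281,  0.2308615 ]), 'tool_rot': array([-3.07867309e-04,  7.96697248e-01, -6.04378388e-01, -4.04142799e-04]), 'wrist_force': array([-0.08748922,  0.99507382,  0.53306751]), 'ft_torque': array([0.01385452, 0.02224309, 0.01442779]), 'finger_gap': 0.9973249705822176}
scene {'fov_y': 46.45265991251975, 'cx': 279.71097368694404, 'cy': 198.9457670324769, 'origin': array([ 1.2259335 , -0.65095258,  1.02262135]), 'attitude': array([-0.35157523,  0.83737804,  0.39015537, -0.15156407])}
top {'fov_y': 56.97135181779777, 'cx': 285.54607290585466, 'cy': 208.8897997636768, 'origin': array([0.44816093, 0.00631391, 1.00836205]), 'attitude': array([ 0.01832903, -0.70651684,  0.70745703, -0.00159686])}
wrist {'fov_y': 63.65951569635374, 'cx': 278.7273644831241, 'cy': 208.80198527006186, 'hand_eye': array([[ 9.99999385e-01,  9.20147279e-04, -6.18646747e-04,
         4.37656416e-04],
       [-6.88344829e-04,  9.52606939e-01,  3.04203131e-01,
        -7.88538690e-02],
       [ 8.69238868e-04, -3.04202519e-01,  9.52606987e-01,
        -1.42913273e-01],
       [ 0.00000000e+00,  0.00000000e+00,  0.00000000e+00,
         1.00000000e+00]])}
```

View pics/scene0.png

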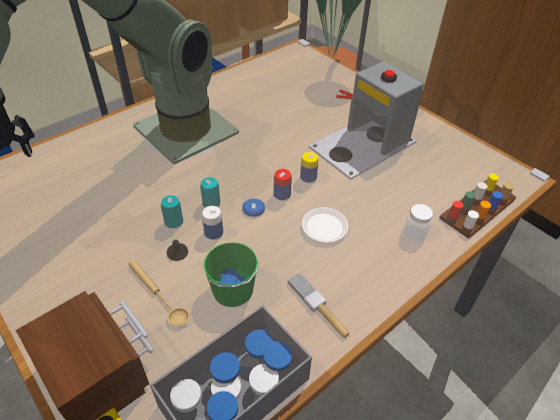

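View pics/top0.png

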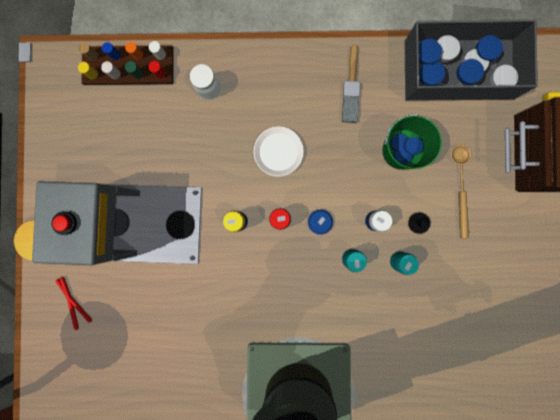

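The views show, in top-camera pixels: yellow can (234,221), red can (280,218), crushed can (320,222), white can (380,220), cover (419,222), saucer (278,151), bucket (412,142) and pad (180,224). The two turquoise cans at (355,261) and (405,263) are decoys. Next I measure positions.

```bash
cat > h.py <<'E'
import numpy as np,cv2
from scipy.spatial.transform import Rotation as R
from scipy.optimize import least_squares
from plant import bot
def rot(q): return R.from_quat(np.roll(q,-1)).as_matrix()
def cam(n,s=None):
    i=bot.camera_info(n);f=210/np.tan(np.radians(i["fov_y"]/2))
    if n=="wrist":
        H=np.array(i["hand_eye"]);T=rot(s["tool_rot"]);M=T@H[:3,:3];o=T@H[:3,3]+s["tool_pos"]
    else: M=rot(i["attitude"]);o=i["origin"]
    return f,i["cx"],i["cy"],M,o
def dirs(c,uv):
    f,cx,cy,M,o=c;uv=np.atleast_2d(uv).astype(float)
    return np.c_[(uv[:,0]-cx)/f,(uv[:,1]-cy)/f,np.ones(len(uv))]@M.T
def plane(c,uv,z):
    d=dirs(c,uv);return c[4]+d*((z-c[4][2])/d[:,2])[:,None]
def cloud(c,d):
    v,u=np.mgrid[:420,:560];P=dirs(c,np.c_[u.ravel(),v.ravel()])*d.reshape(-1,1)+c[4]
    return P.reshape(420,560,3)
def circ(xy,r=None):
    g=lambda p:np.hypot(xy[:,0]-p[0],xy[:,1]-p[1])-(r or p[2])
    return least_squares(g,[*xy.mean(0),r or .03],loss="soft_l1",f_scale=.002).x
def blob(mask,near):
    n,l,st,ce=cv2.connectedComponentsWithStats(mask.astype(np.uint8))
    k=1+min(range(n-1),key=lambda j:1e9 if st[j+1,4]<25 else np.hypot(*(ce[j+1]-near)))
    c=max(cv2.findContours((l==k).astype(np.uint8),0,1)[0],key=cv2.contourArea)[:,0]
    return l==k,c
E
python3 - <<'E'
from h import *
p=cv2.imread("pics/top0.png");d=np.load("pics/top0.npy");c=cam("top");P=cloud(c,d)
Z=P[...,2]
for n,uv,lo,hi in[("yellow",(234,221),.075,.1),("red",(280,218),.075,.1),("white",(380,220),.075,.1),("teal",(355,261),.075,.1),("teal2",(405,263),.075,.1),("crushed",(320,222),.012,.03),("saucerrim",(278,151),.01,.03),("bucket",(412,142),.095,.125),("cover",(419,222),.003,.05),("grip",(419,222),.03,.06),("pad",(180,224),.0105,.016),("plate",(150,224),.0,.02)]:
    m,ct=blob((Z>lo)&(Z<hi),uv)
    z=np.median(Z[m]);h=cv2.convexHull(ct)[:,0]
    q=plane(c,h,z);w=circ(q[:,:2]);print(n,m.sum(),z.round(4),"circ",w.round(4),"mean",P[m].mean(0).round(4))
# table level
print(np.median(Z[180:200,300:340]),Z[180:200,300:340].std())
hsv=cv2.cvtColor(p,cv2.COLOR_BGR2HSV)
# pad by darkness
m,ct=blob((hsv[...,2]<40)&(np.hypot(*(np.mgrid[:420,:560]-np.array([224,180])[:,None,None]))<25),(180,224))
q=plane(c,ct,.012);print("pad dark",m.sum(),circ(q[:,:2]).round(4))
m,ct=blob((Z>.15),(65,222));print("crusher",cv2.minAreaRect(plane(c,ct,.228)[:,:2].astype(np.float32)))
for n,lo,hi,uv,z in[("y",(20,120,80),(35,255,255),(234,221),.083),("r",(0,150,80),(8,255,255),(280,218),.083),("w",(0,0,170),(180,70,255),(382,220),.083),("saucer",(0,0,150),(180,60,255),(278,151),.016)]:
    m,ct=blob(cv2.inRange(hsv,lo,hi)>0,uv);print(n,m.sum(),circ(plane(c,cv2.convexHull(ct)[:,0],z)[:,:2]).round(4))
E
```

```text
yellow 321 0.083 circ [0.4459 0.1543 0.0242] mean [0.4462 0.1544 0.0829]
red 328 0.0837 circ [0.4522 0.0428 0.0242] mean [0.4519 0.0429 0.0832]
white 341 0.0838 circ [ 0.4469 -0.1983  0.0244] mean [ 0.4469 -0.1984  0.0834]
teal 341 0.0834 circ [ 0.35   -0.1383  0.0242] mean [ 0.35   -0.1385  0.0833]
teal2 352 0.0837 circ [ 0.3442 -0.2607  0.0246] mean [ 0.3441 -0.2609  0.0834]
crushed 459 0.0165 circ [ 0.4447 -0.0585  0.0315] mean [ 0.4447 -0.0584  0.0163]
saucerrim 473 0.0127 circ [0.6273 0.0495 0.064 ] mean [0.6294 0.0491 0.013 ]
bucket 515 0.1065 circ [ 0.6313 -0.269   0.0644] mean [ 0.6404 -0.2767  0.1051]
cover 373 0.0075 circ [ 0.4419 -0.3123  0.0276] mean [ 0.442  -0.3109  0.0123]
grip 50 0.0422 circ [ 0.4421 -0.311   0.0094] mean [ 0.4422 -0.3112  0.0414]
pad 127 0.0116 circ [0.4281 0.3069 0.029 ] mean [0.4238 0.3067 0.0118]
plate 6343 0.0063 circ [0.4427 0.3608 0.1434] mean [0.4394 0.3593 0.0068]
-0.0007899962306724406 0.08708022098044373
pad dark 595 [0.4368 0.3044 0.0346]
crusher ((0.4432128369808197, 0.45880675315856934), (0.16405662894248962, 0.16862575709819794), 87.84596252441406)
y 328 [0.4453 0.1538 0.0256]
r 294 [0.451  0.043  0.0246]
w 328 [ 0.4456 -0.2003  0.024 ]
saucer 2083 [0.6255 0.0498 0.0664]
```

Call:
{"method": "servo_tool", "body": {"commands": [[-20, -45, 0, 0, 0, 0.07], [-40, -90, 0, 0, 0, 0.14], [-60, -135, 0, 0, 0, 0.21], [-80, -180, 0, 0, 0, 0.273], [-100, -225, 0, 0, 0, 0.273]], "claw": 1}}

```text
time: 0.6
tool_pos: [0.3459, -0.3952, 0.2312]
tool_rot: [-0.0, -0.706, 0.708, 0.0]
wrist_force: [0.8, -1.9, -0.1]
finger_gap: 0.999
```

```bash
python3 -c "
from h import *
s=bot.observe();print(s['time'],s['tool_pos'],s['tool_rot'],s['joint_positions'].round(2))"
```

```text
0.6 [ 0.3459142  -0.39521078  0.23116409] [-2.02366477e-05 -7.06142622e-01  7.08069602e-01  1.90148017e-04] [ 0.74  0.64  0.09  1.67 -0.08  0.84 -0.71]
```

Call:
{"method": "servo_tool", "body": {"commands": [[-38, -29, -5, 0, 0, 0], [-76, -57, -10, 0, 0, 0], [-114, -86, -15, 0, 0, 0], [-152, -114, -20, 0, 0, 0], [-190, -143, -25, 0, 0, 0]]}}

```text
time: 1.1
tool_pos: [0.4885, -0.205, 0.2564]
tool_rot: [-0.0, -0.707, 0.707, 0.0]
wrist_force: [0.3, -1.4, -0.1]
finger_gap: 0.999
```

Call:
{"method": "servo_tool", "body": {"commands": [[-38, -29, -5, 0, 0, 0], [-76, -57, -10, 0, 0, 0], [-95, -71, -10, 0, 0, 0], [-95, -71, -10, 0, 0, 0]]}}

```text
time: 1.5
tool_pos: [0.5601, -0.1083, 0.2656]
tool_rot: [-0.0, 0.709, -0.705, -0.001]
wrist_force: [0.4, -0.4, -0.7]
finger_gap: 1.001
```

```bash
python3 - <<'E'
from h import *
s=bot.observe();print(s['time'],s['tool_pos'],s['dq'].round(3))
p,d=bot.read_camera("wrist");cv2.imwrite("pics/w1.png",p);np.save("pics/w1.npy",d);np.savez("pics/w1s.npz",**{k:s[k] for k in("tool_pos","tool_rot")})
E
```

```text
1.5 [ 0.56009229 -0.10833215  0.2656405 ] [ 0.067 -0.02   0.036  0.053  0.015 -0.02   0.043]
```

View pics/w1.png

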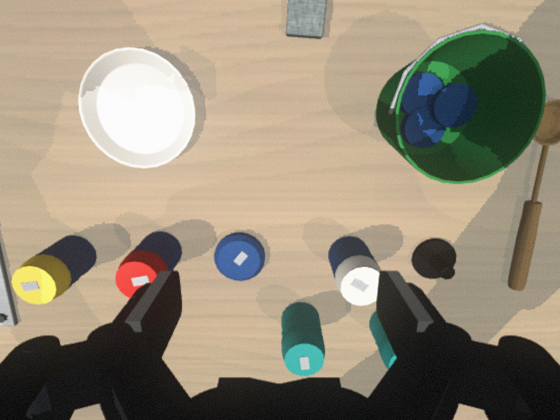

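The wrist view shows the saucer at (137,107), the bucket rim at about (470,105), the yellow, red and white lids at (42,280), (140,280) and (360,285), and the cover at (434,258).

```bash
python3 - <<'E'
from h import *
p=cv2.imread("pics/w1.png");d=np.load("pics/w1.npy");s=np.load("pics/w1s.npz");c=cam("wrist",s);P=cloud(c,d)
Z=P[...,2];hsv=cv2.cvtColor(p,cv2.COLOR_BGR2HSV)
for n,lo,hi,uv,z in[("y",(20,120,80),(35,255,255),(42,280),.084),("r",(0,150,80),(8,255,255),(140,280),.084),("w",(0,0,170),(180,70,255),(360,285),.084),("saucer",(0,0,150),(180,45,255),(137,107),.016),("bucket",(45,100,30),(85,255,255),(470,105),.11)]:
    m,ct=blob(cv2.inRange(hsv,lo,hi)>0,uv)
    h=cv2.convexHull(ct)[:,0]
    if n=="bucket": h=h[h[:,0]>415]
    print(n,m.sum(),circ(plane(c,h,z)[:,:2]).round(4),h.min(0),h.max(0))
for n,uv,lo,hi in[("white",(360,285),.078,.1),("red",(140,280),.078,.1),("yellow",(42,280),.078,.1),("saucer",(137,107),.004,.03),("bucket",(470,105),.1,.125),("grip",(440,268),.035,.06)]:
    m,ct=blob((Z>lo)&(Z<hi),uv);h=cv2.convexHull(ct)[:,0];z=np.median(Z[m])
    print(n,m.sum(),z.round(4),circ(plane(c,h,z)[:,:2]).round(4))
print(np.median(Z[180:210,230:300]))
E
```

```text
y 2000 [0.4531 0.1488 0.0314] [ 12 254] [ 70 303]
r 1303 [0.4569 0.038  0.0299] [115 251] [166 298]
w 109 [ 0.3448 -0.1397  0.0088] [300 356] [309 369]
saucer 12190 [0.629  0.0461 0.0684] [78 47] [205 168]
bucket 13058 [ 0.6311 -0.269   0.0621] [416  30] [544 183]
white 1376 0.0851 [ 0.4514 -0.1974  0.0251]
red 1137 0.0853 [0.4558 0.0425 0.0254]
yellow 1578 0.0853 [0.45   0.154  0.0259]
saucer 10848 0.0072 [0.628  0.0547 0.0657]
bucket 4189 0.108 [ 0.6325 -0.2682  0.0644]
grip 212 0.0435 [ 0.4452 -0.309   0.0105]
0.0007311410671257401
```

Call:
{"method": "servo_tool", "body": {"commands": [[-45, 19, 10, 0, 0, 0], [-90, 38, 25, 0, 0, 0], [-135, 57, 40, 0, 0, 0], [-180, 76, 60, 0, 0, 0], [-222, 95, 75, 0, 0, 0]]}}

```text
time: 2.05
tool_pos: [0.464, 0.1073, 0.1919]
tool_rot: [-0.0, -0.706, 0.708, -0.0]
wrist_force: [1.5, 1.8, -0.4]
finger_gap: 1.0
```

Call:
{"method": "servo_tool", "body": {"commands": [[-40, 17, 20, 0, 0, 0], [-40, 17, 30, 0, 0, 0], [-40, 17, 30, 0, 0, 0]]}}

```text
time: 2.35
tool_pos: [0.4475, 0.1465, 0.1616]
tool_rot: [0.001, 0.707, -0.707, -0.0]
wrist_force: [0.1, -1.2, -0.6]
finger_gap: 0.998
```

```bash
cat > look.py <<'E'
from h import *
import sys
def look(name):
    s=bot.observe();p,d=bot.read_camera("wrist");cv2.imwrite(f"pics/{name}.png",p)
    s2=bot.observe();print(s["time"],s2["tool_pos"].round(4),R.from_matrix(rot(s2["tool_rot"])).as_euler("ZYX").round(4),s2["finger_gap"],s2["wrist_force"].round(1))
    c=cam("wrist",s);return p,d,c,cloud(c,d),s
E
python3 - <<'E'
from look import *
p,d,c,P,s=look("w2");Z=P[...,2];hsv=cv2.cvtColor(p,cv2.COLOR_BGR2HSV)
m=(cv2.inRange(hsv,(20,120,80),(35,255,255))>0)&(Z>.083);mm,ct=blob(m,(280,300));h=cv2.convexHull(ct)[:,0];print(m.sum(),np.median(Z[m]),circ(plane(c,h,.085)[:,:2]).round(4),h.min(0),h.max(0))
E
```

```text
2.35 [0.4483 0.1457 0.1624] [-1.5724e+00 -9.0000e-04  3.1411e+00] 1.0004353376600517 [ 0.5 -1.2  0.2]
3034 0.08526691174368792 [0.448  0.157  0.0234] [230 187] [297 251]
```

View pics/w2.png

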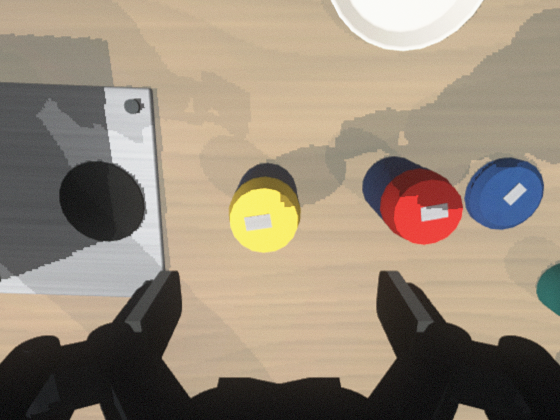

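Call:
{"method": "servo_tool", "body": {"commands": [[-10, 1, 0, 0, 0, 0], [-10, 1, 40, 0, 0, 0], [-10, 1, 80, 0, 0, 0], [-10, 1, 115, 0, 0, 0], [-10, 1, 131, 0, 0, 0]]}}

```text
time: 2.9
tool_pos: [0.447, 0.1565, 0.0295]
tool_rot: [-0.001, -0.706, 0.708, 0.0]
wrist_force: [0.4, 0.4, 0.6]
finger_gap: 1.001
```

Call:
{"method": "servo_tool", "body": {"commands": [[0, 0, 0, 0, 0, 0]]}}

```text
time: 3.0
tool_pos: [0.447, 0.1565, 0.0302]
tool_rot: [-0.001, -0.706, 0.708, 0.0]
wrist_force: [-0.8, -0.5, 1.1]
finger_gap: 1.001
```

```bash
python3 - <<'E'
from look import *
p,d,c,P,s=look("w3")
E
```

```text
3.0 [0.4474 0.1567 0.0315] [-1.5723e+00 -2.0000e-04  3.1411e+00] 0.9979422029233617 [ 0.7  0.1 -0. ]
```

View pics/w3.png

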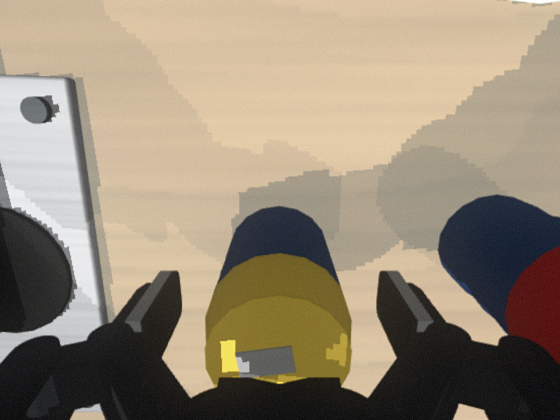

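The can is centred between the fingers (lid centre at column 279), so I close.

Call:
{"method": "servo_tool", "body": {"commands": [[0, 0, 0, 0, 0, 0], [0, 0, 0, 0, 0, 0], [0, 0, 0, 0, 0, 0], [0, 0, 0, 0, 0, 0], [0, 0, 0, 0, 0, 0]], "claw": -1, "grip_force": 25}}

```text
time: 3.55
tool_pos: [0.4477, 0.1574, 0.0325]
tool_rot: [0.001, -0.707, 0.707, -0.0]
wrist_force: [-1.5, -0.6, 13.0]
finger_gap: 0.612
```

Call:
{"method": "servo_tool", "body": {"commands": [[0, 0, 0, 0, 0, 0], [0, 0, -10, 0, 0, 0], [0, 0, -30, 0, 0, 0], [0, 0, -60, 0, 0, 0], [0, 0, -60, 0, 0, 0]]}}

```text
time: 4.05
tool_pos: [0.4482, 0.1577, 0.095]
tool_rot: [0.002, -0.707, 0.707, -0.001]
wrist_force: [1.2, -0.3, -0.6]
finger_gap: 0.614
```

```bash
python3 - <<'E'
from look import *
p,d,c,P,s=look("w4")
E
```

```text
4.05 [0.4478 0.1576 0.0935] [-1.5709e+00  1.3000e-03 -3.1386e+00] 0.616031366582972 [ 0.6  0.4 -1.4]
```

View pics/w4.png

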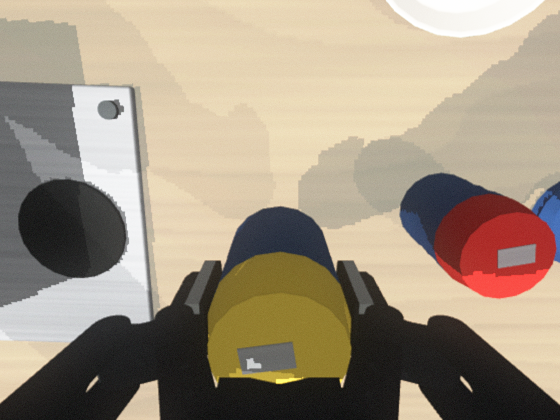

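```bash
python3 - <<'E'
from h import *
s=bot.observe();c=cam("wrist",s);t=s["tool_pos"];lift=t[2]-.0315
for uv,z,r in[((279,293),.085,.0242),((279,207),0,.025)]:
    q=plane(c,uv,z+lift)[0];print((q-t).round(4),"centre dx",(q[0]-r-t[0]).round(4))
q=plane(c,[[208,340],[350,340],[228,260],[333,260]],.085+lift);print((q-t).round(4))
E
```

```text
[ 0.0235 -0.0003  0.0535] centre dx -0.0007
[ 0.0243 -0.0002 -0.0315] centre dx -0.0007
[[ 0.0065  0.0222  0.0535]
 [ 0.0066 -0.0228  0.0535]
 [ 0.0345  0.0146  0.0535]
 [ 0.0345 -0.016   0.0535]]
```

Call:
{"method": "servo_tool", "body": {"commands": [[22, -27, -22, 0, 0, 0], [44, -54, -44, 0, 0, 0], [75, -80, -66, 0, 0, 0], [108, -102, -76, 0, 0, 0], [108, -102, -76, 0, 0, 0]]}}

```text
time: 4.6
tool_pos: [0.5514, 0.0442, 0.1686]
tool_rot: [0.0, -0.705, 0.709, -0.002]
wrist_force: [0.6, 0.7, -0.7]
finger_gap: 0.612
```

Call:
{"method": "servo_tool", "body": {"commands": [[0, 0, 0, 0, 0, 0], [0, 0, 0, 0, 0, 0]]}}

```text
time: 4.8
tool_pos: [0.5485, 0.05, 0.167]
tool_rot: [0.0, 0.707, -0.707, -0.001]
wrist_force: [-0.1, 0.0, -0.8]
finger_gap: 0.617
```

```bash
python3 - <<'E'
from look import *
p,d,c,P,s=look("w5");Z=P[...,2];hsv=cv2.cvtColor(p,cv2.COLOR_BGR2HSV)
m,ct=blob(cv2.inRange(hsv,(0,0,120),(180,60,255))>0,(280,190));h=cv2.convexHull(ct)[:,0];print(m.sum(),h.min(0),h.max(0),circ(plane(c,h,.015)[:,:2]).round(4))
m,ct=blob((Z>.012)&(Z<.02),(280,190));h=cv2.convexHull(ct)[:,0];print(m.sum(),h.min(0),h.max(0),circ(plane(c,h,.015)[:,:2]).round(4))
E
```

```text
4.8 [0.5485 0.0502 0.1671] [-1.5697e+00  5.0000e-04  3.1406e+00] 0.6134594318796845 [0.4 0.  0.1]
37 [240 174] [249 182] [0.5621 0.0807 0.0048]
4930 [200  12] [356 175] [0.6283 0.0509 0.0645]
```

View pics/w5.png

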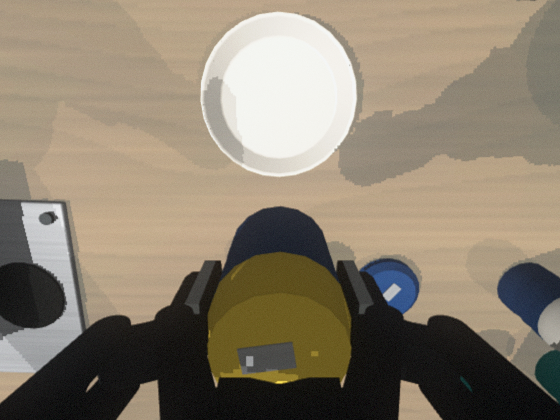

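The saucer shows whole at (278,94). The fit puts it at (0.628, 0.051), and I go there and lower.

Call:
{"method": "servo_tool", "body": {"commands": [[-1, -40, 0, 0, 0, 0], [-1, -80, 0, 0, 0, 0], [-1, -80, 45, 0, 0, 0], [-1, -80, 90, 0, 0, 0], [-1, -80, 115, 0, 0, 0]]}}

```text
time: 5.35
tool_pos: [0.6273, 0.0512, 0.0488]
tool_rot: [0.001, 0.707, -0.707, -0.001]
wrist_force: [0.2, -0.4, -0.0]
finger_gap: 0.611
```

Call:
{"method": "servo_tool", "body": {"commands": [[0, 0, 5, 0, 0, 0], [0, 0, 10, 0, 0, 0], [0, 0, 13, 0, 0, 0], [0, 0, 13, 0, 0, 0]]}}

```text
time: 5.75
tool_pos: [0.6295, 0.0504, 0.0403]
tool_rot: [-0.0, 0.707, -0.707, 0.0]
wrist_force: [-0.7, -0.4, -0.1]
finger_gap: 0.615
```

```bash
python3 - <<'E'
from look import *
look("w6")
p,d=bot.read_camera("scene");cv2.imwrite("pics/s6.png",cv2.resize(p[130:280,230:430],None,fx=3,fy=3,interpolation=2))
E
```

```text
5.75 [0.6295 0.0504 0.0404] [-1.5708e+00  3.0000e-04 -3.1403e+00] 0.6093877019134613 [-0.3  0.3  0.3]
```

View pics/s6.png

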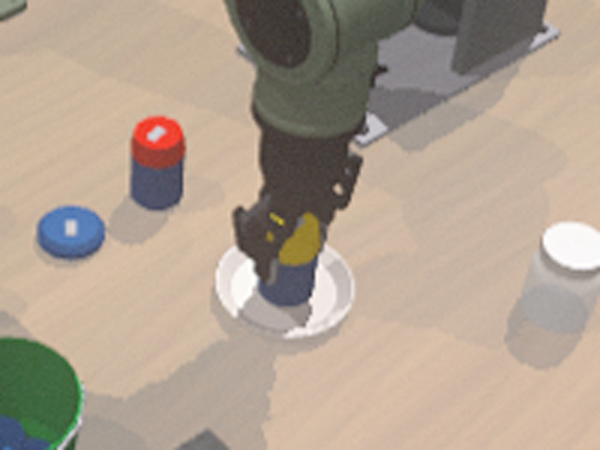

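The can stands over the saucer floor with no contact force yet, so I lower gently.

Call:
{"method": "servo_tool", "body": {"commands": [[0, 0, 1, 0, 0, 0], [0, 0, 2, 0, 0, 0], [0, 0, 2, 0, 0, 0]]}}

```text
time: 6.15
tool_pos: [0.6294, 0.0503, 0.0386]
tool_rot: [0.001, -0.707, 0.707, -0.0]
wrist_force: [-3.7, -0.3, 17.8]
finger_gap: 0.614
```

Call:
{"method": "servo_tool", "body": {"commands": [[0, 0, 1, 0, 0, 0], [0, 0, 1, 0, 0, 0]]}}

```text
time: 6.35
tool_pos: [0.6297, 0.0502, 0.0381]
tool_rot: [0.001, -0.707, 0.707, -0.001]
wrist_force: [-6.2, 0.0, 24.6]
finger_gap: 0.614
```

Call:
{"method": "servo_tool", "body": {"commands": [[0, 0, 1, 0, 0, 0], [0, 0, 1, 0, 0, 0]]}}

```text
time: 6.55
tool_pos: [0.63, 0.0502, 0.0372]
tool_rot: [0.001, -0.707, 0.707, -0.001]
wrist_force: [-4.2, 0.1, 23.5]
finger_gap: 0.618
```

Call:
{"method": "servo_tool", "body": {"commands": [[0, 0, -1, 0, 0, 0], [0, 0, -2, 0, 0, 0], [0, 0, -2, 0, 0, 0]]}}

```text
time: 6.85
tool_pos: [0.6291, 0.0502, 0.0375]
tool_rot: [0.0, -0.707, 0.707, 0.0]
wrist_force: [0.6, 0.5, 0.3]
finger_gap: 0.615
```

Call:
{"method": "servo_tool", "body": {"commands": [[0, 0, 0, 0, 0, 0], [0, 0, 0, 0, 0, 0], [0, 0, 0, 0, 0, 0], [0, 0, 0, 0, 0, 0], [0, 0, 0, 0, 0, 0]], "claw": 1}}

```text
time: 7.35
tool_pos: [0.6291, 0.0502, 0.0374]
tool_rot: [0.0, -0.707, 0.707, 0.0]
wrist_force: [-0.2, 0.8, 0.6]
finger_gap: 1.003
```

Call:
{"method": "servo_tool", "body": {"commands": [[0, 0, -20, 0, 0, 0], [0, 0, -50, 0, 0, 0], [0, 0, -90, 0, 0, 0], [0, 0, -130, 0, 0, 0], [0, 0, -145, 0, 0, 0]]}}

```text
time: 7.85
tool_pos: [0.6301, 0.0501, 0.1862]
tool_rot: [0.002, -0.707, 0.707, -0.001]
wrist_force: [0.9, -0.2, 0.1]
finger_gap: 1.001
```

Call:
{"method": "servo_tool", "body": {"commands": [[0, 40, 0, 0, 0, 0], [0, 80, 0, 0, 0, 0], [0, 80, 0, 0, 0, 0], [0, 80, 0, 0, 0, 0]]}}

```text
time: 8.25
tool_pos: [0.5491, 0.0503, 0.1829]
tool_rot: [0.0, -0.707, 0.707, -0.0]
wrist_force: [0.3, -0.1, 0.3]
finger_gap: 1.004
```

```bash
python3 - <<'E'
from look import *
p,d,c,P,s=look("w7");Z=P[...,2];hsv=cv2.cvtColor(p,cv2.COLOR_BGR2HSV)
m,ct=blob((Z>.010)&(Z<.02),(280,90));h=cv2.convexHull(ct)[:,0];print(m.sum(),h.min(0),h.max(0),circ(plane(c,h,.015)[:,:2]).round(4))
m,ct=blob((cv2.inRange(hsv,(20,120,80),(35,255,255))>0)&(Z>.086),(280,150));h=cv2.convexHull(ct)[:,0];print(m.sum(),h.min(0),h.max(0),np.median(Z[m]),circ(plane(c,h,.091)[:,:2]).round(4))
E
```

```text
8.25 [0.5498 0.0503 0.1827] [-1.5708e+00  3.0000e-04 -3.1404e+00] 0.9995188737416542 [0.5 0.5 0. ]
5728 [205  18] [352 173] [0.6283 0.0509 0.0644]
3693 [243  62] [314 136] 0.09122451111730215 [0.6282 0.0505 0.0235]
```

View pics/w7.png

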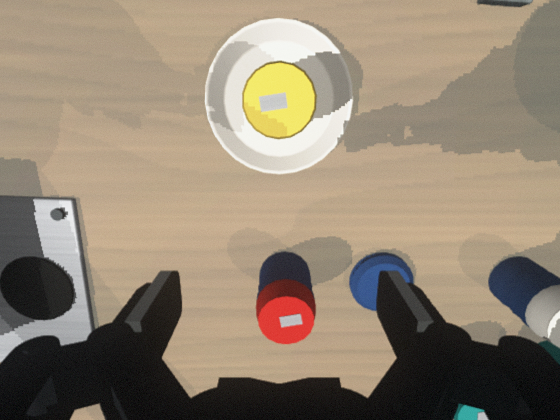

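The yellow can's lid at (279,100) is concentric with the saucer at (279,96), and the fits agree to 0.5 mm. Next the white can.

Call:
{"method": "servo_tool", "body": {"commands": [[43, 24, 0, 0, 0, 0], [86, 48, 0, 0, 0, 0], [129, 72, 0, 0, 0, 0], [172, 96, 0, 0, 0, 0], [215, 120, 0, 0, 0, 0]]}}

```text
time: 8.8
tool_pos: [0.4289, -0.1667, 0.1823]
tool_rot: [0.0, -0.707, 0.707, -0.0]
wrist_force: [0.7, -0.8, -0.5]
finger_gap: 0.997
```

Call:
{"method": "servo_tool", "body": {"commands": [[34, 19, 0, 0, 0, 0], [34, 19, 0, 0, 0, 0], [34, 19, 0, 0, 0, 0], [34, 19, 0, 0, 0, 0]]}}

```text
time: 9.2
tool_pos: [0.411, -0.1983, 0.1822]
tool_rot: [-0.0, 0.707, -0.707, 0.0]
wrist_force: [-0.4, -0.1, 0.5]
finger_gap: 1.004
```

```bash
python3 - <<'E'
from look import *
p,d,c,P,s=look("w8");Z=P[...,2]
m,ct=blob((Z>.083)&(Z<.09),(280,150));h=cv2.convexHull(ct)[:,0];print(m.sum(),h.min(0),h.max(0),np.median(Z[m]),circ(plane(c,h,.085)[:,:2]).round(4))
m,ct=blob((Z>.037)&(Z<.05),(430,150));h=cv2.convexHull(ct)[:,0];print(m.sum(),h.min(0),h.max(0),np.median(Z[m]),circ(plane(c,h,.044)[:,:2]).round(4))
E
```

```text
9.2 [ 0.4109 -0.1981  0.1823] [-1.5695e+00  3.0000e-04 -3.1412e+00] 0.9970401919905097 [ 0.5 -0.5  0.7]
3342 [247 128] [311 193] 0.08533478706815512 [ 0.4485 -0.1987  0.0234]
393 [401 149] [424 170] 0.04385784374542129 [ 0.4435 -0.3098  0.0093]
```

Call:
{"method": "servo_tool", "body": {"commands": [[1, -37, 0, 0, 0, 0], [1, -37, 40, 0, 0, 0], [1, -37, 85, 0, 0, 0], [1, -37, 130, 0, 0, 0], [1, -37, 150, 0, 0, 0]]}}

```text
time: 9.75
tool_pos: [0.4466, -0.1983, 0.029]
tool_rot: [0.0, 0.708, -0.707, -0.002]
wrist_force: [-0.3, 1.2, 1.8]
finger_gap: 0.997
```

Call:
{"method": "servo_tool", "body": {"commands": [[0, 0, 0, 0, 0, 0], [0, 0, 0, 0, 0, 0], [0, 0, 0, 0, 0, 0], [0, 0, 0, 0, 0, 0], [0, 0, 0, 0, 0, 0]], "claw": -1, "grip_force": 25}}

```text
time: 10.25
tool_pos: [0.4477, -0.1999, 0.0335]
tool_rot: [0.0, -0.707, 0.707, -0.001]
wrist_force: [0.5, 0.4, 12.1]
finger_gap: 0.612
```

Call:
{"method": "servo_tool", "body": {"commands": [[0, 0, 0, 0, 0, 0], [0, 0, -10, 0, 0, 0], [0, 0, -40, 0, 0, 0], [0, 0, -80, 0, 0, 0], [0, 0, -120, 0, 0, 0]]}}

```text
time: 10.75
tool_pos: [0.4467, -0.1997, 0.1546]
tool_rot: [0.0, -0.707, 0.707, 0.0]
wrist_force: [0.1, 0.5, -0.6]
finger_gap: 0.615
```

Call:
{"method": "servo_tool", "body": {"commands": [[-25, -28, -26, 0, 0, 0], [-50, -56, -52, 0, 0, 0], [-75, -84, -78, 0, 0, 0], [-91, -103, -95, 0, 0, 0], [-91, -103, -95, 0, 0, 0]]}}

```text
time: 11.25
tool_pos: [0.5523, -0.106, 0.2501]
tool_rot: [-0.002, 0.708, -0.706, 0.001]
wrist_force: [-1.1, -0.2, -1.2]
finger_gap: 0.618
```

Call:
{"method": "servo_tool", "body": {"commands": [[0, 0, 0, 0, 0, 0], [0, 0, 0, 0, 0, 0]]}}

```text
time: 11.45
tool_pos: [0.5492, -0.1096, 0.2474]
tool_rot: [-0.0, -0.707, 0.708, 0.0]
wrist_force: [-0.7, 1.5, -0.7]
finger_gap: 0.617
```

```bash
python3 - <<'E'
from look import *
p,d,c,P,s=look("w9");Z=P[...,2];np.save("pics/w9.npy",d)
for n,uv,lo,hi,z in[("saucer",(100,120),.010,.02,.015),("bucket",(470,120),.1,.118,.109)]:
    m,ct=blob((Z>lo)&(Z<hi),uv);h=cv2.convexHull(ct)[:,0];print(n,m.sum(),h.min(0),h.max(0),np.median(Z[m]),circ(plane(c,h,z)[:,:2]).round(4))
E
```

```text
11.45 [ 0.5492 -0.1096  0.2473] [-1.5723 -0.      3.1407] 0.6113042319513746 [0.1 0.9 0. ]
saucer 3233 [65 33] [187 161] 0.014252706545389404 [0.6283 0.0514 0.0644]
bucket 4914 [394   0] [559 174] 0.1077627373436908 [ 0.6325 -0.2679  0.0641]
```

View pics/w9.png

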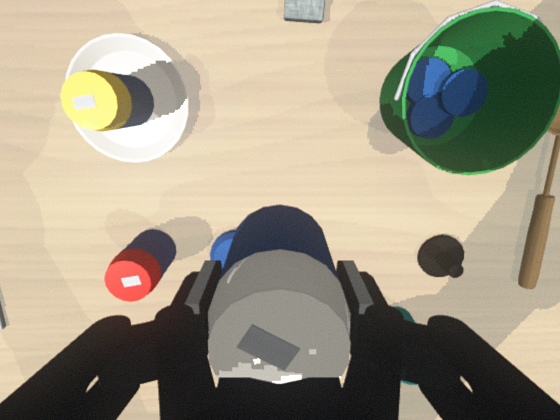

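The view shows the saucer at (128,98), the bucket rim at about (480,90) and the white can held upright. The midpoint is (0.630, -0.1085).

Call:
{"method": "servo_tool", "body": {"commands": [[-1, -40, 0, 0, 0, 0], [-1, -81, 20, 0, 0, 0], [-1, -81, 65, 0, 0, 0], [-1, -81, 110, 0, 0, 0], [-1, -81, 155, 0, 0, 0]]}}

```text
time: 12.0
tool_pos: [0.6303, -0.1086, 0.0905]
tool_rot: [-0.0, -0.707, 0.708, 0.0]
wrist_force: [1.1, -0.8, -0.5]
finger_gap: 0.615
```

Call:
{"method": "servo_tool", "body": {"commands": [[0, 0, 30, 0, 0, 0], [0, 0, 47, 0, 0, 0], [0, 0, 53, 0, 0, 0], [0, 0, 55, 0, 0, 0], [0, 0, 55, 0, 0, 0]]}}

```text
time: 12.5
tool_pos: [0.6312, -0.1081, 0.0381]
tool_rot: [0.0, -0.707, 0.707, -0.0]
wrist_force: [-0.4, -0.1, 0.1]
finger_gap: 0.614
```

Call:
{"method": "servo_tool", "body": {"commands": [[0, 0, 1, 0, 0, 0], [0, 0, 2, 0, 0, 0], [0, 0, 2, 0, 0, 0]]}}

```text
time: 12.8
tool_pos: [0.6312, -0.1078, 0.0357]
tool_rot: [0.0, -0.707, 0.707, -0.0]
wrist_force: [-0.1, 0.5, 0.1]
finger_gap: 0.616
```

Call:
{"method": "servo_tool", "body": {"commands": [[0.5, 1, 0, 0, 0, 0], [0.5, 1, 1, 0, 0, 0], [0.5, 1, 2, 0, 0, 0], [0.5, 1, 2, 0, 0, 0]]}}

```text
time: 13.2
tool_pos: [0.6301, -0.1084, 0.0336]
tool_rot: [0.0, -0.707, 0.707, 0.0]
wrist_force: [-1.4, -0.7, 6.0]
finger_gap: 0.612
```

Call:
{"method": "servo_tool", "body": {"commands": [[0, 0, 1, 0, 0, 0], [0, 0, 1, 0, 0, 0]]}}

```text
time: 13.4
tool_pos: [0.6302, -0.1084, 0.0335]
tool_rot: [0.0, -0.707, 0.707, -0.0]
wrist_force: [-6.7, 1.9, 21.6]
finger_gap: 0.614
```

Contact. I ease off, open, rise and back away to look.

Call:
{"method": "servo_tool", "body": {"commands": [[0, 0, -1, 0, 0, 0], [0, 0, -1, 0, 0, 0]]}}

```text
time: 13.6
tool_pos: [0.6301, -0.1083, 0.0336]
tool_rot: [0.0, -0.707, 0.707, -0.0]
wrist_force: [-1.9, 1.1, 9.4]
finger_gap: 0.609
```

Call:
{"method": "servo_tool", "body": {"commands": [[0, 0, 0, 0, 0, 0], [0, 0, 0, 0, 0, 0], [0, 0, 0, 0, 0, 0], [0, 0, 0, 0, 0, 0], [0, 0, 0, 0, 0, 0]], "claw": 1}}

```text
time: 14.1
tool_pos: [0.63, -0.1083, 0.0333]
tool_rot: [0.0, -0.707, 0.707, 0.0]
wrist_force: [-0.0, 0.2, -0.0]
finger_gap: 0.994
```

Call:
{"method": "servo_tool", "body": {"commands": [[0, 0, -20, 0, 0, 0], [0, 0, -60, 0, 0, 0], [0, 0, -110, 0, 0, 0], [0, 0, -160, 0, 0, 0], [0, 0, -210, 0, 0, 0]]}}

```text
time: 14.6
tool_pos: [0.6297, -0.1083, 0.2456]
tool_rot: [0.0, -0.707, 0.707, -0.0]
wrist_force: [0.2, -0.1, 0.5]
finger_gap: 1.002
```

Call:
{"method": "servo_tool", "body": {"commands": [[0, 40, -5, 0, 0, 0], [0, 80, -5, 0, 0, 0], [0, 80, -5, 0, 0, 0], [0, 80, -5, 0, 0, 0]]}}

```text
time: 15.0
tool_pos: [0.55, -0.1083, 0.249]
tool_rot: [0.0, -0.707, 0.707, -0.0]
wrist_force: [0.6, 0.2, -0.1]
finger_gap: 1.002
```

```bash
python3 - <<'E'
from look import *
p,d,c,P,s=look("w10");Z=P[...,2]
for n,uv,lo,hi,z in[("saucer",(100,120),.010,.02,.015),("bucket",(470,120),.1,.118,.109),("white",(279,110),.083,.09,.085),("grip",(455,268),.037,.05,.044)]:
    m,ct=blob((Z>lo)&(Z<hi),uv);h=cv2.convexHull(ct)[:,0];print(n,m.sum(),h.min(0),h.max(0),np.median(Z[m]),circ(plane(c,h,z)[:,:2]).round(4))
E
```

```text
15.0 [ 0.5507 -0.1083  0.2487] [-1.5709e+00  1.0000e-04 -3.1405e+00] 1.001901216777923 [0.  0.6 0.1]
saucer 3175 [68 34] [189 161] 0.014289272078632509 [0.6283 0.0515 0.0643]
bucket 4831 [395   2] [559 175] 0.1077515768259375 [ 0.6326 -0.2676  0.0644]
white 2405 [252  70] [305 126] 0.08527768628129812 [ 0.6308 -0.108   0.0232]
grip 218 [446 262] [463 277] 0.043553996811037166 [ 0.4452 -0.3091  0.01  ]
```

The white can is at (0.6308, -0.1080) and the midpoint at (0.6305, -0.1081), so it is good. Next the cover.

Call:
{"method": "servo_tool", "body": {"commands": [[35, 26, 10, 0, 0, 0], [70, 52, 20, 0, 0, 0], [105, 78, 35, 0, 0, 0], [140, 104, 50, 0, 0, 0], [175, 130, 60, 0, 0, 0]]}}

```text
time: 15.55
tool_pos: [0.4197, -0.2847, 0.1872]
tool_rot: [-0.0, 0.707, -0.707, -0.0]
wrist_force: [0.5, -1.0, 0.6]
finger_gap: 1.0
```

Call:
{"method": "servo_tool", "body": {"commands": [[27, 20, 10, 0, 0, 0], [27, 20, 15, 0, 0, 0], [27, 20, 15, 0, 0, 0], [27, 20, 15, 0, 0, 0]], "claw": 0.1}}

```text
time: 15.95
tool_pos: [0.4012, -0.3097, 0.1733]
tool_rot: [-0.0, 0.707, -0.707, 0.0]
wrist_force: [-0.2, 0.0, 1.0]
finger_gap: 0.553
```

```bash
python3 - <<'E'
from look import *
p,d,c,P,s=look("w11");Z=P[...,2]
for n,uv,lo,hi,z in[("grip",(279,150),.037,.05,.044),("disc",(279,150),.004,.05,.008)]:
    m,ct=blob((Z>lo)&(Z<hi),uv);h=cv2.convexHull(ct)[:,0];print(n,m.sum(),h.min(0),h.max(0),np.median(Z[m]),circ(plane(c,h,z)[:,:2]).round(4))
E
```

```text
15.95 [ 0.4012 -0.3096  0.1735] [-1.5694e+00  2.0000e-04 -3.1410e+00] 0.5528872672863548 [-0.1 -0.3 -0.1]
grip 388 [271 138] [292 160] 0.04393549114595033 [ 0.4431 -0.3115  0.0088]
disc 2987 [251 112] [311 174] 0.008374283328783483 [ 0.4429 -0.3114  0.0276]
```

View pics/w11.png

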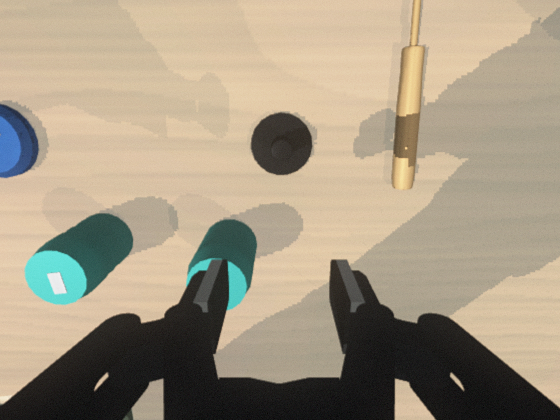

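The cover is at (282,143) in the picture, free of neighbours.

Call:
{"method": "servo_tool", "body": {"commands": [[2, -42, 0, 0, 0, 0], [2, -42, 45, 0, 0, 0], [2, -42, 90, 0, 0, 0], [2, -42, 135, 0, 0, 0], [2, -42, 150, 0, 0, 0]]}}

```text
time: 16.5
tool_pos: [0.4416, -0.3106, 0.0203]
tool_rot: [0.0, 0.708, -0.707, -0.002]
wrist_force: [1.0, -0.2, 0.3]
finger_gap: 0.546
```

Call:
{"method": "servo_tool", "body": {"commands": [[0, 0, 5, 0, 0, 0], [0, 0, 8, 0, 0, 0], [0, 0, 8, 0, 0, 0]]}}

```text
time: 16.8
tool_pos: [0.4428, -0.3126, 0.0168]
tool_rot: [0.0, -0.707, 0.707, -0.001]
wrist_force: [-0.2, 0.4, -0.1]
finger_gap: 0.554
```

```bash
python3 - <<'E'
from look import *
p,d,c,P,s=look("w12");cv2.imwrite("pics/w12.png",p)
E
```

```text
16.8 [ 0.4427 -0.3126  0.0168] [-1.5709e+00 -1.0000e-03 -3.1399e+00] 0.5514525686498243 [ 0.1 -0.2  0.2]
```

View pics/w12.png

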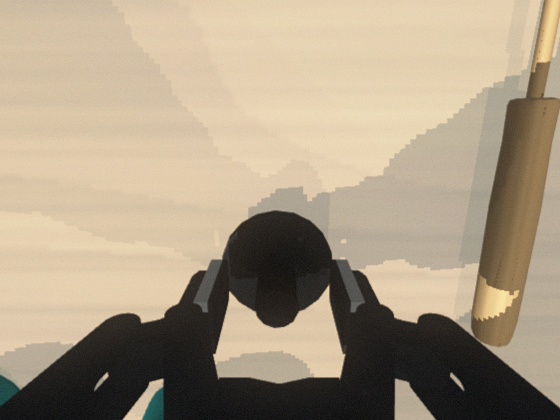

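The cover's grip at column 278 lies midway between the fingers. I close and lift.

Call:
{"method": "servo_tool", "body": {"commands": [[0, 0, 0, 0, 0, 0], [0, 0, 0, 0, 0, 0], [0, 0, 0, 0, 0, 0], [0, 0, 0, 0, 0, 0], [0, 0, 0, 0, 0, 0]], "claw": -1, "grip_force": 30}}

```text
time: 17.35
tool_pos: [0.4423, -0.3125, 0.0162]
tool_rot: [0.0, -0.707, 0.707, -0.0]
wrist_force: [-1.5, 1.1, 10.6]
finger_gap: 0.2
```

Call:
{"method": "servo_tool", "body": {"commands": [[0, 0, 0, 0, 0, 0], [0, 0, -10, 0, 0, 0], [0, 0, -40, 0, 0, 0], [0, 0, -85, 0, 0, 0], [0, 0, -130, 0, 0, 0]]}}

```text
time: 17.85
tool_pos: [0.4416, -0.3121, 0.1475]
tool_rot: [-0.0, -0.707, 0.707, 0.0]
wrist_force: [-0.1, -1.2, -0.4]
finger_gap: 0.195
```

Call:
{"method": "servo_tool", "body": {"commands": [[0, 0, -45, 0, 0, 0], [0, 0, -80, 0, 0, 0], [0, 0, -80, 0, 0, 0]]}}

```text
time: 18.15
tool_pos: [0.443, -0.3131, 0.2303]
tool_rot: [0.001, -0.707, 0.707, -0.003]
wrist_force: [0.1, 0.1, -2.1]
finger_gap: 0.199
```

```bash
python3 - <<'E'
from look import *
p,d,c,P,s=look("w13");Z=P[...,2];t=s["tool_pos"];print((P[240,279]-t).round(4))
# cover: near points in front of fingers
m,ct=blob((Z>t[2]-.025)&(Z<t[2]+.03)&(np.abs(P[...,1]-t[1])<.03)&(np.abs(P[...,0]-t[0])<.04)&(np.arange(420)[:,None]<262),(279,235))
h=cv2.convexHull(ct)[:,0];print(m.sum(),h.min(0),h.max(0),np.median(Z[m])-t[2]);q=P[m];zz=np.median(Z[m]);h=h[h[:,1]<255]
w=circ(plane(c,h,zz)[:,:2],.028);print(w[:2]-t[:2])
A=np.c_[q-t][:, :2];A=np.c_[A,np.ones(len(A))];print("plane tilt",np.linalg.lstsq(A,q[:,2]-t[2],rcond=None)[0].round(4))
E
```

```text
18.15 [ 0.4424 -0.3126  0.2279] [-1.5710e+00 -1.9000e-03 -3.1383e+00] 0.20007163771405378 [-0.6 -0.4 -1.5]
[ 0.015  -0.0002 -0.0079]
4483 [223 210] [333 261] -0.007884626813949885
[ 2.01799981e-03 -1.14613015e-05]
plane tilt [-0.1503 -0.0023 -0.005 ]
```

View pics/w13.png

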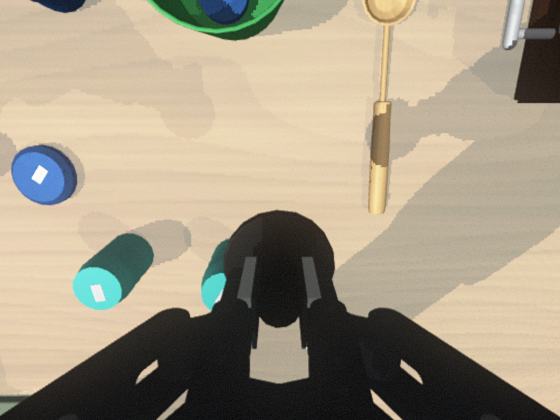

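The cover is held, with no tilt visible. I carry it over and measure again.

Call:
{"method": "servo_tool", "body": {"commands": [[-41, -22, 0, 0, 0, 0], [-82, -43, 0, 0, 0, 0], [-123, -65, 0, 0, 0, 0], [-164, -87, 0, 0, 0, 0], [-204, -108, 0, 0, 0, 0]]}}

```text
time: 18.7
tool_pos: [0.5503, -0.1063, 0.2249]
tool_rot: [-0.0, -0.707, 0.707, 0.001]
wrist_force: [1.0, -0.6, -0.0]
finger_gap: 0.197
```

Call:
{"method": "servo_tool", "body": {"commands": [[0, 0, 0, 0, 0, 0], [0, 0, 0, 0, 0, 0], [0, 0, 0, 0, 0, 0]]}}

```text
time: 19.0
tool_pos: [0.5495, -0.1092, 0.2251]
tool_rot: [-0.0, -0.707, 0.708, 0.0]
wrist_force: [0.2, 0.2, -0.1]
finger_gap: 0.194
```

```bash
python3 - <<'E'
from look import *
p,d,c,P,s=look("w14");Z=P[...,2];t=s["tool_pos"];D=P-t
m=(np.abs(D[...,1])<.022)&(D[...,0]>.012)&(D[...,0]<.05)&(D[...,2]>-.03)&(D[...,2]<.02)
for r in range(205,262,4):
    print(r,D[r,279].round(4),end=" ")
a=m&(D[...,0]<.024);q=D[a];A=np.c_[q[:,:2],np.ones(len(q))];print(a.sum(),np.linalg.lstsq(A,q[:,2],rcond=None)[0].round(4))
a=(D[...,2]>-.0098)&(D[...,2]<-.004)&(np.hypot(D[...,0],D[...,1])<.035)&(np.arange(420)[:,None]<258)
mm,ct=blob(a,(279,240));h=cv2.convexHull(ct)[:,0];h=h[h[:,1]<250];print(h.min(0),h.max(0));print(circ(plane(c,h,t[2]-.0079)[:,:2],.028)[:2]-t[:2])
m,ct=blob((Z>.083)&(Z<.09),(279,110));h=cv2.convexHull(ct)[:,0];print(m.sum(),circ(plane(c,h,.085)[:,:2]).round(4))
E
```

```text
19.0 [ 0.5495 -0.1094  0.2253] [-1.5726e+00 -2.0000e-04  3.1409e+00] 0.1978878811742637 [ 0.1 -1.   1.4]
205 [-0.034  -0.0003 -0.2241] 209 [-0.0391 -0.0003 -0.225 ] 213 [ 0.0281 -0.0002 -0.0095] 217 [ 0.0267 -0.0002 -0.0078] 221 [ 0.0248 -0.0002 -0.0077] 225 [ 0.0223 -0.0002 -0.0088] 229 [ 0.0206 -0.0002 -0.0081] 233 [ 0.0185 -0.0002 -0.0081] 237 [ 0.0166 -0.0002 -0.0078] 241 [ 0.0147 -0.0002 -0.0073] 245 [ 0.0123 -0.0002 -0.0081] 249 [ 0.0103 -0.0002 -0.0076] 253 [ 0.009  -0.0002 -0.006 ] 257 [ 0.0097 -0.0002 -0.0002] 261 [ 0.0094 -0.0002  0.0033] 2415 [-1.126e+00 -1.100e-03  1.420e-02]
[227 213] [328 245]
[ 7.72853727e-04 -4.83777703e-05]
2832 [ 0.6308 -0.108   0.0232]
```

Call:
{"method": "servo_tool", "body": {"commands": [[-1, -40, 0, 0, 0, 0], [-1, -81, 0, 0, 0, 0], [-1, -81, 40, 0, 0, 0], [-1, -81, 80, 0, 0, 0], [-1, -81, 110, 0, 0, 0]]}}

```text
time: 19.55
tool_pos: [0.63, -0.1084, 0.113]
tool_rot: [-0.001, -0.706, 0.708, 0.001]
wrist_force: [0.6, -0.0, -0.6]
finger_gap: 0.198
```

Call:
{"method": "servo_tool", "body": {"commands": [[0, 0, 5, 0, 0, 0], [0, 0, 9, 0, 0, 0], [0, 0, 9, 0, 0, 0]]}}

```text
time: 19.85
tool_pos: [0.6315, -0.1078, 0.1076]
tool_rot: [0.0, -0.707, 0.707, -0.001]
wrist_force: [0.9, -0.3, 0.6]
finger_gap: 0.2
```

Call:
{"method": "servo_tool", "body": {"commands": [[0, 1.2, 0, 0, 0, 0], [0, 1.2, 3, 0, 0, 0], [0, 1.2, 5, 0, 0, 0], [0, 1.2, 5, 0, 0, 0]]}}

```text
time: 20.25
tool_pos: [0.6298, -0.1073, 0.1013]
tool_rot: [0.0, -0.707, 0.707, 0.0]
wrist_force: [0.5, 0.7, -0.5]
finger_gap: 0.201
```

Call:
{"method": "servo_tool", "body": {"commands": [[0, 0, 1, 0, 0, 0], [0, 0, 1, 0, 0, 0]]}}

```text
time: 20.45
tool_pos: [0.6302, -0.1074, 0.1012]
tool_rot: [0.0, -0.707, 0.707, -0.0]
wrist_force: [-3.1, 0.6, 12.0]
finger_gap: 0.197
```

Touching at the expected height. I release and rise.

Call:
{"method": "servo_tool", "body": {"commands": [[0, 0, -1, 0, 0, 0], [0, 0, -1, 0, 0, 0]]}}

```text
time: 20.65
tool_pos: [0.6299, -0.1073, 0.1015]
tool_rot: [0.0, -0.707, 0.707, -0.0]
wrist_force: [0.7, 0.1, 0.1]
finger_gap: 0.193
```

Call:
{"method": "servo_tool", "body": {"commands": [[0, 0, 0, 0, 0, 0], [0, 0, 0, 0, 0, 0], [0, 0, 0, 0, 0, 0], [0, 0, 0, 0, 0, 0], [0, 0, 0, 0, 0, 0]], "claw": 0.1}}

```text
time: 21.15
tool_pos: [0.6298, -0.1073, 0.1013]
tool_rot: [0.0, -0.707, 0.707, 0.0]
wrist_force: [-0.3, 0.4, -0.1]
finger_gap: 0.551
```

Call:
{"method": "servo_tool", "body": {"commands": [[0, 0, -15, 0, 0, 0], [0, 0, -40, 0, 0, 0], [0, 0, -80, 0, 0, 0], [0, 0, -120, 0, 0, 0], [0, 0, -145, 0, 0, 0]]}}

```text
time: 21.65
tool_pos: [0.6302, -0.1075, 0.2494]
tool_rot: [0.001, -0.707, 0.707, -0.001]
wrist_force: [0.2, -0.9, -0.4]
finger_gap: 0.548
```

Call:
{"method": "servo_tool", "body": {"commands": [[0, 40, 0, 0, 0, 0], [0, 80, 0, 0, 0, 0], [0, 80, 0, 0, 0, 0], [0, 80, 0, 0, 0, 0]], "claw": 1}}

```text
time: 22.05
tool_pos: [0.5498, -0.1073, 0.247]
tool_rot: [0.0, -0.707, 0.707, -0.0]
wrist_force: [1.2, 1.0, 0.0]
finger_gap: 0.998
```

```bash
python3 - <<'E'
from look import *
p,d,c,P,s=look("w15");Z=P[...,2]
for n,uv,lo,hi,z in[("disc",(279,110),.088,.14,.093),("grip",(279,110),.12,.14,.129)]:
    m,ct=blob((Z>lo)&(Z<hi),uv);h=cv2.convexHull(ct)[:,0];print(n,m.sum(),h.min(0),h.max(0),np.median(Z[m]),circ(plane(c,h,z)[:,:2]).round(4))
m,ct=blob((Z>.01)&(Z<.02),(100,110));h=cv2.convexHull(ct)[:,0];print("saucer",circ(plane(c,h,.015)[:,:2]).round(4))
E
```

```text
22.05 [ 0.5505 -0.1073  0.2467] [-1.5709e+00  1.0000e-04 -3.1405e+00] 0.9961557503678151 [ 0.3 -1.2 -0.6]
disc 3607 [246  63] [311 132] 0.09336526162380276 [ 0.6303 -0.107   0.0276]
grip 468 [267  86] [290 111] 0.1290492243503947 [ 0.6302 -0.1071  0.0087]
saucer [0.6283 0.0515 0.0643]
```

View pics/w15.png

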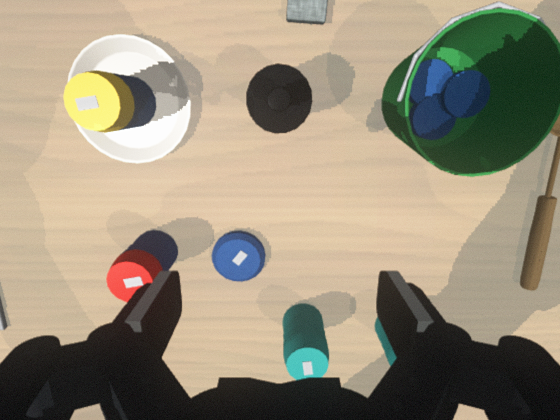

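The cover is on the can at (279,98), centred to 1 mm. Now the red can.

Call:
{"method": "servo_tool", "body": {"commands": [[-34, 30, 10, 0, 0, 0], [-68, 60, 20, 0, 0, 0], [-102, 90, 35, 0, 0, 0], [-136, 120, 55, 0, 0, 0], [-152, 135, 67, 0, 0, 0]]}}

```text
time: 22.6
tool_pos: [0.4136, 0.0473, 0.1785]
tool_rot: [0.0, 0.708, -0.706, -0.001]
wrist_force: [2.1, 0.1, -0.1]
finger_gap: 1.005
```

Call:
{"method": "servo_tool", "body": {"commands": [[0, 0, 0, 0, 0, 0], [0, 0, 0, 0, 0, 0], [0, 0, 0, 0, 0, 0]]}}

```text
time: 22.9
tool_pos: [0.4161, 0.0442, 0.1796]
tool_rot: [0.0, -0.707, 0.707, -0.0]
wrist_force: [-0.3, -0.1, 0.7]
finger_gap: 0.999
```

```bash
python3 - <<'E'
from look import *
p,d,c,P,s=look("w16");Z=P[...,2]
m,ct=blob((Z>.083)&(Z<.09),(280,150));h=cv2.convexHull(ct)[:,0];print(m.sum(),p[m].mean(0).round(),h.min(0),h.max(0),np.median(Z[m]),circ(plane(c,h,.085)[:,:2]).round(4))
E
```

```text
22.9 [0.4159 0.0442 0.1796] [-1.572   0.     -3.1405] 0.9985255865121007 [ 1.1 -0.7  0.3]
3404 [ 70.  76. 208.] [246 128] [311 194] 0.08527605832397456 [0.4538 0.0447 0.0233]
```

Call:
{"method": "servo_tool", "body": {"commands": [[-0.5, -38, 0, 0, 0, 0], [-0.5, -38, 40, 0, 0, 0], [-0.5, -38, 85, 0, 0, 0], [-0.5, -38, 130, 0, 0, 0], [-0.5, -38, 149, 0, 0, 0]]}}

```text
time: 23.45
tool_pos: [0.4525, 0.0445, 0.0273]
tool_rot: [-0.001, -0.707, 0.708, 0.001]
wrist_force: [0.9, 0.4, 0.2]
finger_gap: 0.998
```

Call:
{"method": "servo_tool", "body": {"commands": [[0, 0, 0, 0, 0, 0], [0, 0, 0, 0, 0, 0], [0, 0, 0, 0, 0, 0], [0, 0, 0, 0, 0, 0], [0, 0, 0, 0, 0, 0]], "claw": -1, "grip_force": 25}}

```text
time: 23.95
tool_pos: [0.4537, 0.0453, 0.0316]
tool_rot: [0.001, -0.707, 0.707, -0.001]
wrist_force: [0.7, -0.6, 12.4]
finger_gap: 0.614
```

Call:
{"method": "servo_tool", "body": {"commands": [[0, 0, 0, 0, 0, 0], [0, 0, -10, 0, 0, 0], [0, 0, -40, 0, 0, 0], [0, 0, -85, 0, 0, 0], [0, 0, -130, 0, 0, 0]]}}

```text
time: 24.45
tool_pos: [0.4524, 0.0452, 0.1628]
tool_rot: [0.0, -0.707, 0.707, 0.0]
wrist_force: [1.1, 0.1, -1.0]
finger_gap: 0.614
```

Call:
{"method": "servo_tool", "body": {"commands": [[-45, 14, -5, 0, 0, 0], [-90, 28, -10, 0, 0, 0], [-135, 42, -15, 0, 0, 0], [-180, 56, -20, 0, 0, 0], [-225, 70, -20, 0, 0, 0]]}}

```text
time: 24.95
tool_pos: [0.382, 0.2722, 0.1821]
tool_rot: [0.001, -0.707, 0.707, 0.0]
wrist_force: [0.2, -0.1, -0.9]
finger_gap: 0.613
```

Call:
{"method": "servo_tool", "body": {"commands": [[-35, 14, 0, 0, 0, 0], [-35, 14, 0, 0, 0, 0], [-35, 14, 0, 0, 0, 0], [-35, 14, 0, 0, 0, 0]]}}

```text
time: 25.35
tool_pos: [0.3693, 0.3045, 0.1811]
tool_rot: [0.0, -0.707, 0.708, -0.0]
wrist_force: [-0.5, -0.0, 0.6]
finger_gap: 0.609
```

```bash
python3 - <<'E'
from look import *
p,d,c,P,s=look("w17");Z=P[...,2];t=s["tool_pos"]
hsv=cv2.cvtColor(p,cv2.COLOR_BGR2HSV)
for uv in((279,160),(200,160)): print(uv,p[uv[1],uv[0]],P[uv[1],uv[0]].round(4))
for T in(45,60,75):
    m,ct=blob((hsv[...,2]<T)&(Z<.02)&(Z>.003),(279,160));h=cv2.convexHull(ct)[:,0];print(T,m.sum(),h.min(0),h.max(0),np.median(Z[m]),circ(plane(c,h,.012)[:,:2]).round(4))
E
```

```text
25.35 [0.3694 0.3043 0.1809] [-1.5726e+00  2.0000e-04 -3.1413e+00] 0.612305765423415 [0.5 0.4 0.2]
(279, 160) [247 246 245] [0.3954 0.3043 0.0086]
(200, 160) [125 124 121] [0.3953 0.3785 0.0075]
45 1066 [235  69] [274 124] 0.012223342401048415 [0.4491 0.3252 0.0196]
60 3421 [235  68] [290 149] 0.012241628238304436 [0.4401 0.3113 0.0334]
75 5003 [235  67] [317 153] 0.01223631036043532 [0.4393 0.3079 0.0364]
```

View pics/w17.png

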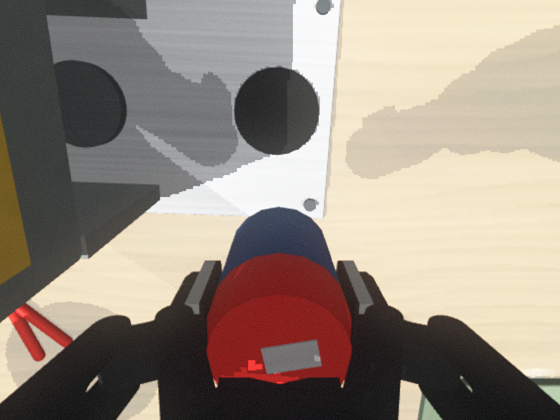

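The pad is the dark disc centred near (277,111). The red can is held upright and its far lid edge is at row 296. I compute both.

```bash
python3 - <<'E'
from look import *
p=cv2.imread("pics/w17.png");s=bot.observe();c=cam("wrist",s);t=s["tool_pos"];print(t)
g=p.max(2)
for T in(85,95,105):
    m=(g<T).astype(np.uint8);m[:, :228]=0;m[:55]=0;m[165:]=0
    mm,ct=blob(m,(278,111));h=cv2.convexHull(ct)[:,0];print(T,mm.sum(),h.min(0),h.max(0),circ(plane(c,h,.012)[:,:2]).round(4))
lift=t[2]-.0316
for uv,z,r in[((279,296),.085,.0242),((279,207.5),0,.025)]:
    q=plane(c,uv,z+lift)[0];print("dx",(q[0]-r-t[0]).round(4))
E
```

```text
[0.3693807  0.30434103 0.18094104]
85 5725 [234  67] [318 153] [0.4388 0.3068 0.0371]
95 5791 [234  67] [318 153] [0.4388 0.3068 0.0373]
105 5826 [234  67] [318 154] [0.4388 0.3069 0.0374]
dx -0.0016
dx -0.0011
```

Call:
{"method": "servo_tool", "body": {"commands": [[-2.5, -35, 0, 0, 0, 0], [-2.5, -70, 0, 0, 0, 0], [-2.5, -70, 40, 0, 0, 0], [-2.5, -70, 85, 0, 0, 0], [-2.5, -70, 115, 0, 0, 0]]}}

```text
time: 25.9
tool_pos: [0.4389, 0.3063, 0.0634]
tool_rot: [-0.001, -0.706, 0.708, 0.0]
wrist_force: [0.6, 0.9, 0.0]
finger_gap: 0.618
```

Call:
{"method": "servo_tool", "body": {"commands": [[0, 0, 8, 0, 0, 0], [0, 0, 15, 0, 0, 0], [0, 0, 15, 0, 0, 0]]}}

```text
time: 26.2
tool_pos: [0.4394, 0.3076, 0.0511]
tool_rot: [0.0, -0.707, 0.707, -0.0]
wrist_force: [-0.2, -0.1, 0.3]
finger_gap: 0.613
```

Call:
{"method": "servo_tool", "body": {"commands": [[0.5, 0, 2, 0, 0, 0], [0.5, 0, 4, 0, 0, 0], [0.5, 0, 5, 0, 0, 0], [0.5, 0, 5, 0, 0, 0]]}}

```text
time: 26.6
tool_pos: [0.439, 0.3073, 0.0456]
tool_rot: [0.0, -0.707, 0.707, 0.0]
wrist_force: [-0.6, -0.2, -0.8]
finger_gap: 0.615
```

Call:
{"method": "servo_tool", "body": {"commands": [[0, 0, 1, 0, 0, 0], [0, 0, 1, 0, 0, 0]]}}

```text
time: 26.8
tool_pos: [0.4389, 0.3073, 0.0444]
tool_rot: [0.0, -0.707, 0.707, 0.0]
wrist_force: [-0.7, -1.0, 0.6]
finger_gap: 0.614
```

Call:
{"method": "servo_tool", "body": {"commands": [[0, -1, 0, 0, 0, 0], [0, -1, 1, 0, 0, 0], [0, -1, 1, 0, 0, 0]]}}

```text
time: 27.1
tool_pos: [0.4401, 0.3073, 0.0436]
tool_rot: [0.0, -0.707, 0.707, 0.0]
wrist_force: [-1.3, -0.0, 6.2]
finger_gap: 0.618
```

Call:
{"method": "servo_tool", "body": {"commands": [[0, 0, 1, 0, 0, 0], [0, 0, 1, 0, 0, 0]]}}

```text
time: 27.3
tool_pos: [0.4402, 0.3073, 0.0433]
tool_rot: [0.001, -0.707, 0.707, -0.0]
wrist_force: [-3.7, -2.7, 22.5]
finger_gap: 0.615
```

Call:
{"method": "servo_tool", "body": {"commands": [[0, 0, -1, 0, 0, 0], [0, 0, -1, 0, 0, 0]]}}

```text
time: 27.5
tool_pos: [0.44, 0.3072, 0.0435]
tool_rot: [0.0, -0.707, 0.707, 0.0]
wrist_force: [0.1, -0.0, -1.1]
finger_gap: 0.618
```

Call:
{"method": "servo_tool", "body": {"commands": [[0, 0, 0, 0, 0, 0], [0, 0, 0, 0, 0, 0], [0, 0, 0, 0, 0, 0], [0, 0, 0, 0, 0, 0], [0, 0, 0, 0, 0, 0]], "claw": 1}}

```text
time: 28.0
tool_pos: [0.4399, 0.3072, 0.0434]
tool_rot: [0.0, -0.707, 0.707, 0.0]
wrist_force: [0.5, 0.1, -0.4]
finger_gap: 1.004
```

Call:
{"method": "servo_tool", "body": {"commands": [[0, 0, -20, 0, 0, 0], [0, 0, -50, 0, 0, 0], [0, 0, -95, 0, 0, 0], [0, 0, -135, 0, 0, 0], [0, 0, -160, 0, 0, 0]]}}

```text
time: 28.5
tool_pos: [0.4403, 0.3074, 0.2063]
tool_rot: [0.001, -0.707, 0.707, -0.0]
wrist_force: [0.2, -0.6, -0.8]
finger_gap: 0.999
```

Call:
{"method": "servo_tool", "body": {"commands": [[0, 35, 0, 0, 0, 0], [0, 70, 0, 0, 0, 0], [0, 70, 0, 0, 0, 0], [0, 70, 0, 0, 0, 0]]}}

```text
time: 28.9
tool_pos: [0.3698, 0.3075, 0.2037]
tool_rot: [-0.0, 0.707, -0.707, -0.0]
wrist_force: [0.5, 0.3, 0.5]
finger_gap: 1.001
```

```bash
python3 - <<'E'
from look import *
p,d,c,P,s=look("w18");Z=P[...,2]
m,ct=blob((Z>.094)&(Z<.102),(279,110));h=cv2.convexHull(ct)[:,0];print(m.sum(),np.median(Z[m]),circ(plane(c,h,.097)[:,:2]).round(4))
q,_=bot.read_camera("top");q0=cv2.imread("pics/top0.png")
q2,_=bot.read_camera("scene")
cv2.imwrite("pics/final.png",np.vstack([np.hstack([cv2.resize(q,(400,300)),cv2.resize(q2,(400,300))]),np.hstack([cv2.resize(p,(400,300)),cv2.resize(q0,(400,300))])]))
E
```

```text
28.9 [0.3704 0.3073 0.2036] [-1.5711e+00  3.0000e-04 -3.1410e+00] 0.9986670672624892 [-0.1  0.   0.1]
3501 0.09733839238404285 [0.4399 0.3074 0.0233]
```

View pics/final.png

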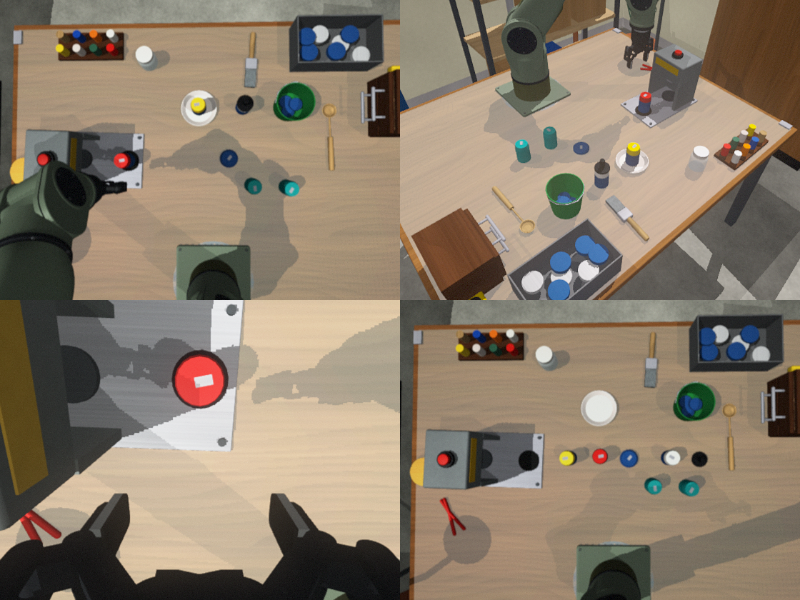

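The top, scene and wrist views show everything placed and standing. The spoon, bucket, saucer and crushed can are where they began, and the red can is within about 1 mm of the pad centre. I hand in.

```bash
python3 -c "
from plant import bot
print(bot.sign_off())"
```

```text
the job is handed in; nothing more can be done
None
```

The layout was finished in the order asked and handed in at about 29 s of the 112 s allowed. All the placings are within about 1.3 mm by the wrist camera.

- **Yellow-topped can:** it stands on the saucer, 0.5 mm from the centre.
- **White-topped can:** it stands within about 0.5 mm of the midpoint. I measured the saucer and bucket 319 mm apart, against the 320 mm given.
- **Black cover:** it lies flat on the white-topped can, about 1.1 mm off centre.
- **Red-topped can:** it stands on the feed pad, about 1.3 mm off centre.

The final pictures show all the cans upright and the gripper clear of everything. By eye, the saucer, bucket, spoon and crushed can had not moved. The saucer and bucket fits also repeated to about 0.5 mm while I worked. The highest wrist force I read was about 25 N, when setting a can down.

One disagreement: the fixed top camera read positions 2–3 mm differently from the wrist camera, so I relied on the wrist camera throughout. I did not re-measure the white-topped can after the cover went on.

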